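# Close two tins of jointing paste and slide one to the dispatch mark

### The job

Both tins under the light rail have a lid standing proud on one side: first, with the tins where they stand, press both lids down until they are fully home. Then slide the blue tin along the bench, without lifting or tipping it, until its whole base stands on the green disc; leave the orange tin where it is, and do not knock the light rail or disturb the other stock on the bench.

Things in the scene. Friction and masses are not known exactly. Their poses are not given: they have to be found in the camera images.
- blue_tin: blue tin with a white label band, 66 mm across, 80 mm tall to its rim, 0.4 to 0.8 kg; origin at the centre of its underside, z up. Its yellow lid (60 mm across, 4 mm thick, top face 84 mm above the bench when fully home) is pivoted at the tin's +x rim; the side towards the tin's own -x stands proud
- orange_tin: orange tin with a white label band, 66 mm across, 80 mm tall to its rim, 0.4 to 0.8 kg; origin at the centre of its underside, z up. Its yellow lid (60 mm across, 4 mm thick, top face 84 mm above the bench when fully home) is pivoted at the tin's +x rim; the side towards the tin's own -x stands proud
- blue_lid_edge (a point): point on the top face of the blue tin's lid, 10 mm inside the edge that stands proud (50 mm from the pivot); moves with the lid
- orange_lid_edge (a point): point on the top face of the orange tin's lid, 10 mm inside the edge that stands proud (50 mm from the pivot); moves with the lid
- blue_lid (a joint): how far the blue tin's lid is still open, rad: 0 fully home, 0.1 is about 6 mm proud at the raised edge. It is stiff (about 10 N straight down on the raised side, more nearer the pivot) and stays where it is left
- orange_lid (a joint): how far the orange tin's lid is still open, rad: 0 fully home, 0.1 is about 6 mm proud at the raised edge. It is stiff (about 10 N straight down on the raised side, more nearer the pivot) and stays where it is left
- green_mark: green flat disc painted on the bench, 94 mm across, origin at its centre; the place for the blue tin, between the two grey discs
- left_mark: grey flat disc painted on the bench, 94 mm across, origin at its centre; one tin starts on it
- right_mark: grey flat disc painted on the bench, 94 mm across, origin at its centre; the other tin starts on it
- rail: fixed light rail right above the row of discs: a bar 20 mm deep, 24 mm high, 760 mm long along its own y, underside 214 mm above the bench (130 mm above a closed lid), on a 30 mm square post at each end. Origin on the bench under the bar's middle, 6 mm beyond its centre line; x points away from the robot, square to the bar. It bars the way from above: come in tilted from the robot's side
- coupling_a: blue and black plastic pipe coupling standing upright, 42 mm across, 38 mm tall; bystander, origin at the centre of its underside
- coupling_b: a second such coupling, standing upright, 42 mm across, 38 mm tall; bystander, origin at the centre of its underside
- brass_valve: brass ball valve with a flat red lever, lying, about 76 x 28 mm, 41 mm tall; bystander, origin at the centre of its underside
- tape_roll: white roll of thread tape lying flat, 56 mm across, 16 mm tall; bystander, origin at the centre of its underside
- carton: small cardboard carton, 80 x 120 mm, 50 mm tall; bystander, origin at the centre of its underside
- copper_sleeve: copper sleeve standing upright, 32 mm across, 34 mm tall; bystander, origin at the centre of its underside

How it is judged:
By the outcome, as a careful person would: the job done as asked, in the order asked, and still so for the second after the job is handed in, with the robot touching nothing.
It also fails if it takes over 56 s, if anything falls off the work surface, if the arm or the gripper's body presses on something with over 40 N, if the wrist force passes 120 N, or if a joint passes its speed limit or range.

### The arm

A 7-joint arm with a two-finger parallel gripper is mounted at the origin on the work surface. World frame = base frame: x ahead of the robot, y to its left, z up, the work surface at z = 0. Lengths are in m, angles in rad, forces in N, time in s.
With the tool pointing down it reaches from about 0.4 to 0.9 m from the base axis. Payload 5.6 kg.
Tool frame: the origin (TCP) lies midway between the tips of the shut fingers; the grasp point (between the pads) lies 19 mm behind it; z points along the fingers, y is the line along which they close (so a half turn about z gives the same grasp; the last joint's range is limited). The gripper opens to 92 mm and grips with 3 to 60 N. Pads are 20 mm wide; open, the fingers measure 128 mm over their backs; the gripper's body (75 mm by 189 mm) begins 69 mm behind the grasp point.
Start: joints at [-1.267, 0.468, -0.012, 1.603, 0.006, 1.071, -0.056], TCP at [0.221, 0.611, 0.215] pointing down, gripper open.
Joint ranges: [-2.53, 2.53], [-0.31, 2.02], [-1.57, 1.55], [0.28, 2.44], [-1.29, 4.43], [0.15, 1.84], [-2.92, 2.92]. Speed limits (rad/s): [2.57, 2.57, 3.14, 3.14, 3.14, 3.14, 3.14].

### API

Orientations are given as a 3x3 rotation matrix whose columns are the frame's x, y, z axes.
In Python, from station import env, effector, solver, viewer, workorder, search_frame, tip_of gives the robot as it stands. Calls block until the motion is done:
- env.reach(position, orientation): joint-space move of the TCP to a pose.
- env.movel(position, frame=None, rate=0.15): straight line of the TCP; frame=None keeps the orientation; rate is the mean speed in m/s.
- env.goto_joints(angles): joint-space move.
- effector.release() and effector.grasp(squeeze=None): open the fingers fully, or close them until they stop; squeeze is the grip in N (None keeps the last).
- env.pause(seconds).
- solver.inverse_kinematics(position, orientation): joint angles nearest the present ones, or None.
- env.sense(): the state.
- viewer.read_camera(name): name is "scene" or "side" or "wrist"; returns (picture, depth): 384x512x3 uint8, red, green, blue; 384x512 float32, m along the optical axis (not along the pixel's ray), 0 where there is no reading.
- viewer.camera_info(name): a dict with "intrinsics" (3x3 intrinsics, pixels), "eye" and "rotation" of the camera in the world; the wrist camera has in their place "T_tool_cam" (4x4, takes a point from camera to tool coordinates, whose origin is the TCP and whose axes are the flange's). Camera axes: x right, y up, looking along -z (the intrinsics and any distortion apply to the point x, -y, -z); pixel columns grow to the right and rows downward; lengths in m; the calibration is good to about 2 mm. A picture is of the moment at which its call begins: read the wrist's pose just before it. camera_info takes no time and is no camera call.
A pose or a line that the arm cannot do raises env.PlanningError and nothing moves.
- workorder.finish_job(): hands the job in; it is judged then, once.
Trained networks look in the newest picture that a camera, given by its name, has taken for a name from the list of things; names that differ only in an ending like _2 or _b are one class to them, and where a whole thing is asked for, a point or a joint stands for the part that bears it (a point fixed in the world has none). Each returns a list of dicts, best first, with "score" (0 to 1); they miss things now and then, are a little off and sometimes report something else, mostly with a low value. They report only what shows in the picture. A call takes as long as a camera call.
- search_frame(camera, name): "at" ([x, y, z] in m, in world coordinates, good to about 4 mm: the middle of the surface that is visible of it).
- tip_of(camera, name): "at" ([x, y, z] in m, in world coordinates, good to about 4 mm: a listed point, or the origin of a listed thing).
The state is a dict: "t": time; "joint_positions": joint angles; "joint_velocities": joint speeds; "tau": joint torques, N m; "ee_pos": TCP position; "tcp_rot": TCP orientation; "wrist_force": force on the tool from outside, world axes, zero at the start; "moment": the same for the moment, N m; "gripper_width": finger opening in m; "grasp_force": force on a finger pad.
Only numpy, scipy, OpenCV 4.12 (cv2) and the standard library are available. Lean on these libraries where they do the work, as an engineer would, in place of code of your own. Each camera call takes 0.05 s, during which the arm holds its last target. There are 200 camera calls.

## Working session

There is one attempt and no reset: what is moved stays moved. The work goes in short steps, each a Python script; the robot and the scene stay as the last script left them, time stands still between calls to the robot, and variables do not carry over. Pictures are saved under pics/ and viewed, at most 10 in all, crops included, and the job is handed in when it is done.

```bash
mkdir -p pics
cat > h.py <<'E'
import numpy as np, cv2
from station import env, effector, solver, viewer, workorder, search_frame, tip_of
def cloud(cam):
    s=env.sense(); pic,d=viewer.read_camera(cam); i=viewer.camera_info(cam); K=np.array(i["intrinsics"])
    v,u=np.mgrid[:d.shape[0],:d.shape[1]]
    P=np.stack([(u-K[0,2])/K[0,0]*d,-(v-K[1,2])/K[1,1]*d,-d],-1)
    if cam=="wrist":
        T=np.array(i["T_tool_cam"]); P=P@T[:3,:3].T+T[:3,3]; P=P@np.array(s["tcp_rot"]).T+s["ee_pos"]
    else: P=P@np.array(i["rotation"]).T+i["eye"]
    P[d==0]=np.nan
    return pic,P
def save(pic,n): cv2.imwrite("pics/"+n,pic[...,::-1])
E
python3 - <<'E'
from h import *
np.set_printoptions(precision=3,suppress=True)
for c in ("scene","side"):
    pic,P=cloud(c); save(pic,c+"0.png"); np.save(c+"P.npy",P); print(c,viewer.camera_info(c))
    for n in "blue_tin orange_tin green_mark left_mark right_mark rail blue_lid_edge orange_lid_edge coupling_a brass_valve tape_roll carton copper_sleeve".split():
        print(n,[(np.round(r["at"],3),round(r["score"],2)) for r in tip_of(c,n)[:2]])
print(env.sense())
E
```

```text
scene {'intrinsics': array([[425.002,   0.   , 248.393],
       [  0.   , 425.002, 192.297],
       [  0.   ,   0.   ,   1.   ]]), 'eye': array([ 0.96 , -0.595,  0.532]), 'rotation': array([[ 0.89 , -0.255,  0.379],
       [ 0.457,  0.491, -0.742],
       [ 0.003,  0.833,  0.553]])}
blue_tin [(array([ 0.562, -0.088,  0.004]), 0.91)]
orange_tin [(array([0.614, 0.252, 0.001]), 0.76)]
green_mark [(array([ 0.594,  0.07 , -0.002]), 0.83)]
left_mark [(array([0.615, 0.251, 0.001]), 0.73)]
right_mark [(array([ 0.561, -0.1  ,  0.004]), 0.71)]
rail []
blue_lid_edge [(array([ 0.546, -0.1  ,  0.094]), 0.77), (array([ 0.665, -0.021, -0.003]), 0.66)]
orange_lid_edge [(array([0.598, 0.251, 0.091]), 0.58)]
coupling_a [(array([ 0.499,  0.174, -0.002]), 0.66), (array([0.595, 0.254, 0.09 ]), 0.63)]
brass_valve [(array([ 0.709,  0.148, -0.002]), 0.82)]
tape_roll [(array([ 0.475,  0.002, -0.   ]), 0.64), (array([0.616, 0.251, 0.001]), 0.17)]
carton [(array([ 0.728,  0.289, -0.   ]), 0.93)]
copper_sleeve [(array([ 0.663, -0.153, -0.002]), 0.76)]
side {'intrinsics': array([[462.996,   0.   , 250.476],
    
[... 903 characters left out ...]
4]), 0.58)]
carton [(array([0.6  , 0.249, 0.091]), 0.5)]
copper_sleeve [(array([ 0.667, -0.15 , -0.001]), 0.54), (array([ 0.564, -0.094,  0.   ]), 0.28)]
{'t': 1.4, 'joint_positions': array([-1.267,  0.468, -0.012,  1.603,  0.006,  1.071, -0.056]), 'joint_velocities': array([ 0.   ,  0.001,  0.   , -0.001, -0.001,  0.002,  0.   ]), 'tau': array([ -0.   , -52.041,  -0.012, -24.405,  -0.057,   0.011,   0.   ]), 'ee_pos': array([0.221, 0.611, 0.215]), 'tcp_rot': array([[-0.94,  0.34,  0.  ],
       [ 0.34,  0.94,  0.  ],
       [-0.  ,  0.  , -1.  ]]), 'wrist_force': array([-0.273,  0.513, -0.615]), 'moment': array([0.012, 0.019, 0.004]), 'grasp_force': 0.0, 'gripper_width': 0.0917969712297401}
```

View pics/scene0.png

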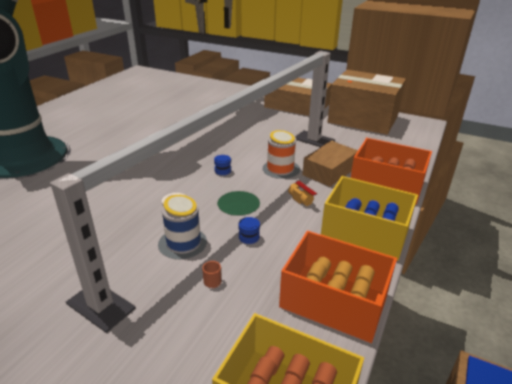

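View pics/side0.png

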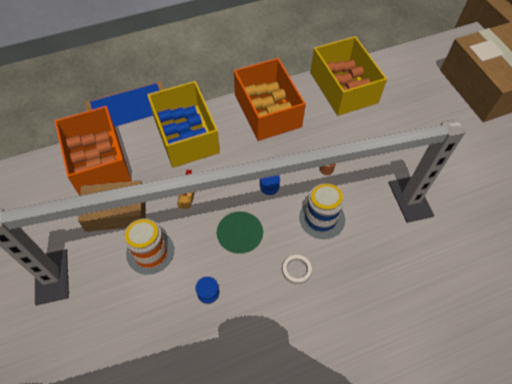

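The scene view shows the blue tin at about (181,222), the orange tin at (281,152) and the green disc at (238,203). The rail bar runs from (70,190) to (325,60). The side view shows the same layout, with the tape roll at (297,268) and a coupling at (207,290), both on the robot's side. The networks agree between views, apart from a few low-score strays. Next I'll measure the rail and the lid planes from depth.

Run:
```python
from h import *
np.set_printoptions(precision=3,suppress=True)
for c in ("scene","side"):
    P=np.load(c+"P.npy").reshape(-1,3); P=P[~np.isnan(P).any(1)]
    R=P[(P[:,2]>.228)&(P[:,2]<.246)&(P[:,0]>.4)&(P[:,0]<.75)&(P[:,1]>-.4)&(P[:,1]<.6)]
    m=np.polyfit(R[:,1],R[:,0],1); q=R[abs(R[:,0]-np.polyval(m,R[:,1]))<.02]; m=np.polyfit(q[:,1],q[:,0],1); print(c,"rail x(y)",m,len(q),q[:,1].min(),q[:,1].max(),np.std(q[:,0]-np.polyval(m,q[:,1])))
    for n,b in (("blue",(.563,-.094)),("orange",(.616,.252))):
        r=np.hypot(P[:,0]-b[0],P[:,1]-b[1])
        L=P[(r<.026)&(P[:,2]>.078)&(P[:,2]<.12)]
        A=np.c_[L[:,:2]-b,np.ones(len(L))]
        w=np.ones(len(L),bool)
        for _ in range(4):
            k=np.linalg.lstsq(A[w],L[w,2],rcond=None)[0]; w=abs(A@k-L[:,2])<.004
        print(n,"plane",k,"tilt",np.hypot(*k[:2]),"uphill dir deg",np.degrees(np.arctan2(k[1],k[0])),w.sum())
        T=P[(r<.045)&(P[:,2]>.02)&(P[:,2]<.075)]
        from scipy.optimize import least_squares
        f=least_squares(lambda p:np.hypot(T[:,0]-p[0],T[:,1]-p[1])-.033,b,loss="soft_l1",f_scale=.002); print(" axis",f.x,len(T),np.median(abs(f.fun)))
```

```text
scene rail x(y) [0.14 0.58] 3443 -0.3035270580897767 0.4516092923390642 0.006771386645940048
blue plane [-0.176 -0.041  0.089] tilt 0.18101375798067806 uphill dir deg -166.79523314920607 415
 axis [ 0.563 -0.092] 842 0.0005169248377359
orange plane [-0.141 -0.007  0.087] tilt 0.14150180328616585 uphill dir deg -176.967791371824 183
 axis [0.616 0.251] 552 0.0007454874146629598
side rail x(y) [0.138 0.572] 6919 -0.3006655993160125 0.43264258351465457 0.006644113680276391
blue plane [-0.178 -0.045  0.091] tilt 0.1837845016829595 uphill dir deg -165.69074042720217 491
 axis [ 0.564 -0.091] 446 0.00037857558492768173
orange plane [-0.139 -0.     0.09 ] tilt 0.13925089238073782 uphill dir deg -179.86038106945293 557
 axis [0.616 0.252] 437 0.00039136930890557725
```

```bash
cat >> h.py <<'E'
U=np.array([.990,-.138,0]); V=np.array([.138,.990,0]); Z=np.array([0,0,1.])
def rot(t):
    z=np.sin(t)*U-np.cos(t)*Z; return np.c_[np.cross(V,z),V,z]
R45=rot(np.pi/4); AX=R45[:,2]
def press(edge,fmax=32):
    top=np.array([*edge,0])+.007*U+.007*Z   # TCP when the lower tip corner is on the edge point
    env.reach(top+Z*.105-AX*.10,R45); print("t",env.sense()["t"])
    env.movel(top+Z*.105,R45,rate=.15)
    f0=env.sense()["wrist_force"]; log=[]
    for z in np.arange(.098,.074,-.0015):
        env.movel(top+Z*z,R45,rate=.03); s=env.sense(); f=s["wrist_force"]-f0
        log.append((round(z,4),round(s["ee_pos"][2]-.007,4),*np.round(f,1)))
        if f[2]>fmax: break
    for l in log: print(*l)
    env.movel(top+Z*.11,R45,rate=.1); env.movel(top+Z*.105-AX*.10,R45,rate=.2); print("t",env.sense()["t"])
E
python3 - <<'E'
from h import *
effector.grasp(10); print(env.sense()["gripper_width"])
press((.596,.2515))
E
```

```text
0.00033893714343412394
t 4.425
0.098 0.0982 -1.0 0.8 0.8
0.0965 0.0966 -0.6 0.4 -0.2
0.095 0.0949 -0.7 0.8 0.5
0.0935 0.0934 0.4 -0.1 1.1
0.092 0.0919 -1.5 -0.2 -0.5
0.0905 0.0907 -0.3 0.9 2.2
0.089 0.0898 -4.2 -0.8 8.0
0.0875 0.0885 -4.6 -0.7 8.6
0.086 0.0869 -6.2 -0.2 9.0
0.0845 0.0853 -6.6 -0.1 9.2
0.083 0.0836 -6.2 -1.0 9.3
0.0815 0.0829 -10.8 -0.1 15.4
0.08 0.0826 -14.8 -0.9 23.8
0.0785 0.0823 -19.0 -1.6 30.8
0.077 0.0822 -23.1 -1.9 38.2
t 10.2417
```

```bash
python3 - <<'E'
from h import *
press((.5445,-.0965),22)
E
cat > lids.py <<'E'
from h import *
from scipy.optimize import least_squares
import sys
np.set_printoptions(precision=4,suppress=True)
for c in ("scene","side"):
    pic,P=cloud(c); save(pic,c+sys.argv[1]+".png"); P=P.reshape(-1,3); P=P[~np.isnan(P).any(1)]
    for n,b in (("blue",eval(sys.argv[2])),("orange",(.616,.252))):
        r=np.hypot(P[:,0]-b[0],P[:,1]-b[1])
        L=P[(r<.026)&(P[:,2]>.078)&(P[:,2]<.12)]; A=np.c_[L[:,:2]-b,np.ones(len(L))]; w=np.ones(len(L),bool)
        if len(L)<30: print(c,n,"hidden"); continue
        for _ in range(4):
            k=np.linalg.lstsq(A[w],L[w,2],rcond=None)[0]; w=abs(A@k-L[:,2])<.004
        T=P[(r<.045)&(P[:,2]>.02)&(P[:,2]<.075)]
        f=least_squares(lambda p:np.hypot(T[:,0]-p[0],T[:,1]-p[1])-.033,b,loss="soft_l1",f_scale=.002); print(c,n,"plane",k,w.sum(),"axis",f.x,len(T))
print(env.sense()["t"])
E
python3 lids.py 1 "(.563,-.092)"
```

```text
scene blue plane [-0.1835 -0.0561  0.0888] 413 axis [ 0.5625 -0.0921] 843
scene orange plane [-0.0043  0.0013  0.083 ] 172 axis [0.6158 0.2507] 554
side blue plane [-0.1766 -0.0553  0.0913] 488 axis [ 0.5636 -0.0912] 448
side orange plane [-0.0007 -0.0046  0.0853] 587 axis [0.6164 0.2516] 175
10.3417Traceback (most recent call last):
  File "<stdin>", line 2, in <module>
  File "h.py", line 19, in press
    env.reach(top+Z*.105-AX*.10,R45); print("t",env.sense()["t"])
    ~~~~~~~~~^^^^^^^^^^^^^^^^^^^^^^^
station.PlanningError: the arm cannot take that pose within its joint ranges
```

View pics/scene1.png

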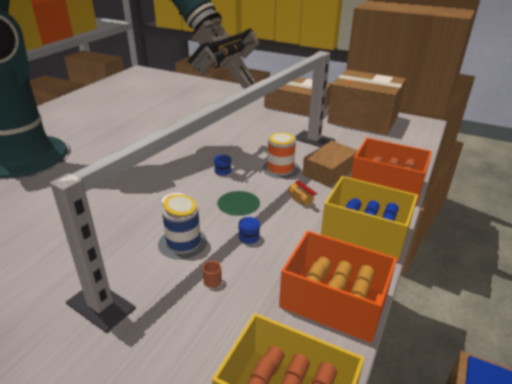

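The picture shows the orange lid flat at (282,137), and the orange tin hasn't moved. The blue lid at (180,203) is still proud, because its approach pose was refused. I'll find which tilts and yaws the arm can reach.

Run:
```python
from h import *
def rt(t,a):
    u=np.array([np.cos(a),np.sin(a),0]); v=np.array([-np.sin(a),np.cos(a),0]); z=np.sin(t)*u-np.cos(t)*Z; return np.c_[np.cross(v,z),v,z],z,u
ok=lambda p,R: "x" if solver.inverse_kinematics(p,R) is not None else "."
e=np.array([.5445,-.0965,0]); tins=[np.array([.563,-.092,0])+k*np.array([.0305,.164,0]) for k in (0,.33,.67,1)]
for flip in (1,-1):
  for t in (20,30,35,40,45,50,60,75):
    out=[]
    for a in (-40,-25,-8,8,25):
        R,z,u=rt(np.radians(t),np.radians(a)); R=R*[flip,flip,1]; o=.01*(u*np.cos(np.radians(t))+Z*np.sin(np.radians(t)))
        s="".join(ok(e+o+Z*h-z*b,R) for h,b in ((.084,0),(.105,0),(.105,.05),(.105,.1),(.2,.1)))
        s+="|"+"".join(ok(q+z*.019+Z*.045-z*b,R) for q in tins for b in (0,.1)); out.append(s)
    print(flip,t,*out)
```

```text
1 20 xxxxx|xxxxxxxx xxxxx|xxxxxxxx xxxxx|xxxxxxxx xxxxx|xxxxxxxx xxxxx|xxxxxxxx
1 30 xxxxx|xxxxxxxx xxxxx|xxxxxxxx xxxxx|xxxxxxxx xxxxx|xxxxxxxx xxxxx|xxxxxxxx
1 35 xxxxx|xxxxxxxx xxxxx|xxxxxxxx xxx.x|xxxxxxxx xxxxx|xxxxxxxx xxxx.|xxxxxxxx
1 40 xxxxx|xxxxxxxx xx..x|x.xxxxxx xx..x|x.x.x.xx xxx.x|x.x.x.x. xxxx.|xxxxxxxx
1 45 xxxxx|xxxxxxxx .....|x.x.xxxx .....|x.x.x.x. xx...|x.x.x.x. xxxxx|xxxxx.x.
1 50 xx..x|x.xxxxxx .....|x.x.x.xx .....|....x.x. .....|x.x.x.x. xxxxx|xxxxx.x.
1 60 .....|x.xxxxxx .....|..x.x.xx .....|....x.x. .....|x.x.x.x. xx..x|xxx.x.x.
1 75 xx...|x.xxxxxx .....|..x.x.xx .....|..x.x.x. .....|x.x.x.x. xx...|xxxxx.x.
-1 20 xxxxx|xxxxxxxx xxxxx|xxxxxxxx xxxxx|xxxxxxxx xxxxx|xxxxxxxx xxxxx|xxxxxxxx
-1 30 xxxxx|xxxxxxxx x.xxx|xxxxxxxx x.xxx|x.x.x.xx xxxxx|xxxxxxx. xxxxx|xxxxxxxx
-1 35 xxxx.|xxxxxxxx xxx.x|xxxxxxxx xx..x|x.xxxxxx xxxxx|xxxxxxxx xxxxx|xxxxxxxx
-1 40 xxxx.|xxxxxxxx xx..x|x.xxxxxx xx..x|x.x.x.xx xxx.x|x.x.x.x. xxxxx|xxxxxxxx
-1 45 xxxxx|xxxxxxxx .....|x.x.xxxx .x...|x.x.x.x. xx..x|x.x.x.x. xxxxx|xxxxx.x.
-1 50 xx..x|x.xxxxxx .....|x.x.x.xx .....|x...x.x. .....|x.x.x.x. xxxxx|xxxxx.x.
-1 60 .x...|x.xxxxxx .....|x.x.x.xx .....|....x.x. .....|..x.x.x. xxx.x|xxx.x.x.
-1 75 .....|x.xxxxxx .....|x.x.x.xx .....|..x...x. .....|x...x.x. xx...|xxxxx.x.
```

```bash
cat >> h.py <<'E'
R45=rot(np.pi/6); AX=R45[:,2]   # arm cannot fold to 45 deg at the blue tin: 30 deg
E
sed -i 's/+.007\*U+.007\*Z/+.0087*U+.005*Z/; s/\[2\]-.007,4/[2]-.005,4/; s/Z\*\.105/Z*.102/g' h.py
python3 - <<'E'
from h import *
print(np.round(viewer.camera_info("wrist")["T_tool_cam"],3).tolist())
press((.5445,-.0965),22)
E
python3 lids.py 2 "(.563,-.092)"
```

```text
[[0.001, 0.963, 0.269, 0.075], [1.0, -0.001, 0.001, -0.0], [0.001, 0.269, -0.963, -0.17], [0.0, 0.0, 0.0, 1.0]]
t 11.7917
scene blue plane [-0.1786 -0.0471  0.0888] 415 axis [ 0.5625 -0.0922] 842
scene orange plane [0.0045 0.0042 0.0832] 165 axis [0.6156 0.2507] 547
side blue plane [-0.1251  0.0666  0.0936] 43 axis [ 0.5634 -0.0912] 210
side orange plane [ 0.0106 -0.0059  0.0853] 597 axis [0.6163 0.2518] 445
11.8917Traceback (most recent call last):
  File "<stdin>", line 3, in <module>
  File "h.py", line 20, in press
    env.movel(top+Z*.102,R45,rate=.15)
    ~~~~~~~~~^^^^^^^^^^^^^^^^^^^^^^^^^
station.PlanningError: the arm cannot follow that straight line within its joint ranges
```

Run:
```python
from h import *
np.set_printoptions(precision=2,suppress=True)
print(env.sense()["joint_positions"])
def rt(t,a):
    u=np.array([np.cos(a),np.sin(a),0]); v=np.array([-np.sin(a),np.cos(a),0]); z=np.sin(t)*u-np.cos(t)*Z; return np.c_[np.cross(v,z),v,z],z,u
e=np.array([.5445,-.0965,0]); tins=[np.array([.563,-.092,0])+k*np.array([.0305,.164,0]) for k in (0,.5,1)]
for t,a in ((30,-8),(25,-8),(20,-8),(30,8),(30,-25),(45,-40),(45,25)):
    R,z,u=rt(np.radians(t),np.radians(a)); o=.01*(u*np.cos(np.radians(t))+Z*np.sin(np.radians(t)))
    print(t,a)
    for b in (.1,.05,.02,0): print("  press",b,solver.inverse_kinematics(e+o+Z*.102-z*b,R))
    print("  press home",solver.inverse_kinematics(e+o+Z*.084,R))
    for q in tins: print("  grip",solver.inverse_kinematics(q+z*.019+Z*.045,R))
```

```text
[-1.39 -0.16  1.49  2.4   0.63  0.27  1.  ]
30 -8
  press 0.1 [-1.39 -0.16  1.49  2.4   0.63  0.27  1.  ]
  press 0.05 [-0.51  0.19  0.68  2.37 -0.89  0.15  2.42]
  press 0.02 [ 0.71  0.35 -0.68  2.28  1.37  0.23  0.25]
  press 0 [ 0.5   0.35 -0.45  2.28  1.53  0.16  0.07]
  press home [ 0.48  0.39 -0.43  2.29  1.82  0.17 -0.22]
  grip [ 0.47  0.56 -0.44  2.26  2.24  0.28 -0.62]
  grip [ 0.09  0.54 -0.22  2.25  2.18  0.27 -0.78]
  grip [-0.09  0.56 -0.23  2.2   1.88  0.33 -0.64]
25 -8
  press 0.1 [-0.77  0.06  0.93  2.31 -0.15  0.36  1.71]
  press 0.05 [-0.3   0.2   0.45  2.28 -0.32  0.25  1.85]
  press 0.02 [-0.28  0.28  0.44  2.28 -0.56  0.21  2.08]
  press 0 [-0.08  0.32  0.21  2.26 -0.37  0.15  1.89]
  press home [-0.25  0.37  0.42  2.27 -1.02  0.16  2.52]
  grip [ 0.46  0.56 -0.44  2.21  1.69  0.23 -0.08]
  grip [ 0.1   0.53 -0.23  2.2   1.62  0.2  -0.22]
  grip [-0.26  0.54 -0.01  2.16  1.34  0.18 -0.13]
20 -8
  press 0.1 [-0.73  0.13  0.91  2.22 -0.23  0.5   1.78]
  press 0.05 [-0.48  0.25  0.67  2.22 -0.41  0.4   1.93]
  press 0.02 [-0.27  0.3   0.44  2.21 -0.38  0.33  1.9 ]

[... 1324 characters left out ...]
ress 0 [ 0.18  0.45 -0.45  2.35  1.82  0.8  -0.97]
  press home [ 0.18  0.5  -0.45  2.35  1.87  0.82 -1.03]
  grip [ 0.19  0.68 -0.45  2.3   2.01  0.91 -1.13]
  grip [ 0.    0.7  -0.45  2.22  1.83  0.95 -1.11]
  grip [-0.16  0.74 -0.45  2.12  1.67  1.   -1.06]
45 25
  press 0.1 [ 1.53  0.42 -1.06  2.34 -1.13  0.32 -2.65]
  press 0.05 [ 1.59  0.87 -1.37  2.31  1.38  0.21  1.25]
  press 0.02 [ 1.49  0.89 -1.29  2.3   1.69  0.2   0.95]
  press 0 [ 1.45  0.98 -1.3   2.28  1.81  0.28  0.86]
  press home [ 1.45  1.07 -1.31  2.29  1.89  0.35  0.83]
  grip [ 1.15  0.89 -0.9   2.25  3.21  0.22 -0.57]
  grip [ 0.94  0.88 -0.89  2.29  2.99  0.37 -0.51]
  grip [ 0.73  0.88 -0.89  2.28  2.81  0.5  -0.5 ]
```

```bash
cat > srch.py <<'E'
from h import *
from scipy.spatial.transform import Rotation as Ro
np.set_printoptions(precision=2,suppress=True)
def pose(t,a,r):
    t,a,r=np.radians([t,a,r]); u=np.array([np.cos(a),np.sin(a),0]); v=np.array([-np.sin(a),np.cos(a),0]); z=np.sin(t)*u-np.cos(t)*Z
    return np.c_[np.cross(v,z),v,z]@Ro.from_euler("z",r).as_matrix()
g=np.stack(np.meshgrid(np.linspace(-.0375,.0375,9),np.linspace(-.0945,.0945,25),np.linspace(-.30,-.088,30)),-1).reshape(-1,3)
bar0=np.array([.576,0,0])
def clear(p,R):
    Q=p+g@R.T; d=(Q-bar0)@U; z=Q[:,2]
    dx=np.maximum(abs(d)-.010,0); dz=np.maximum(np.maximum(.214-z,z-.238),0); return np.hypot(dx,dz).min()
def tcp(edge,R):   # lowest tip corner (x+-10 mm, y 0) on the edge point
    c=.01*R[:,0]; c=c if c[2]<0 else -c; return np.array([*edge,0])-c
if __name__=="__main__":
    e=np.array([.5445,-.0965])-.004*U[:2]; res=[]
    for t in (30,35,40,45,50):
        for a in (-20,-25,-30,-35,-40,-45):
            for r in (-15,-8,0,8,15):
                R=pose(t,a,r); p=tcp(e,R); c=clear(p+Z*.1,R)
                if c<.015: continue
                js=[solver.inverse_kinematics(p+Z*h-R[:,2]*b,R) for h,b in ((.1,.1),(.1,.05),(.1,0),(.08,0))]
                if any(j is None for j in js): continue
                js=np.array(js); res.append((abs(np.diff(js,axis=0)).max(),c,js[:,5].min(),t,a,r,js[0],js[2]))
    res.sort(key=lambda x:x[0])
    for x in res[:14]: print(*[np.round(y,3) for y in x])
E
python3 srch.py
```

```text
0.264 0.02 0.443 40 -35 -15 [-0.28  0.11 -0.01  2.43  1.36  0.54 -0.26] [-0.14  0.36 -0.01  2.37  1.84  0.48 -0.67]
0.301 0.023 0.837 50 -45 -15 [-0.49  0.26 -0.01  2.43  1.46  0.84 -0.71] [-0.1   0.48 -0.23  2.36  1.79  0.87 -0.88]
0.47 0.016 0.201 35 -25 -8 [-0.54  0.03  0.43  2.44  1.14  0.32  0.12] [-0.21  0.33  0.19  2.37  2.    0.23 -0.72]
0.543 0.021 0.18 35 -20 -15 [-0.06  0.04 -0.01  2.43  1.16  0.26  0.34] [ 0.01  0.32 -0.01  2.37  2.12  0.24 -0.59]
0.548 0.024 0.178 35 -20 -8 [-0.05  0.04 -0.01  2.43  1.15  0.26  0.23] [ 0.2   0.33 -0.23  2.36  2.01  0.29 -0.58]
0.576 0.019 0.174 35 -30 -15 [-1.02  0.06  0.9   2.43  1.09  0.36  0.2 ] [-0.51  0.36  0.5   2.37  1.92  0.17 -0.65]
0.689 0.026 0.165 35 -25 -15 [-0.54  0.04  0.43  2.44  1.14  0.32  0.24] [-0.42  0.34  0.43  2.38  2.21  0.17 -0.84]
0.82 0.018 0.154 30 -25 -15 [-1.33  0.07  1.35  2.39  0.51  0.29  0.95] [-0.21  0.32  0.23  2.31  1.32  0.15  0.1 ]
```

Run:
```python
from srch import *
R=pose(40,-35,-15); e=np.array([.5445,-.0965])-.003*U[:2]
yv=R[:,1]*(-1 if R[2,1]>0 else 1); e=e-.009*yv[:2]   # yv: the finger end that hangs lower
p=tcp(e,R); low=-.009*0+0; print("y low",yv, "aim",e, "clear",clear(p+Z*.102,R), "tipdrop",.018*yv[2])
z=R[:,2]
env.reach(p+Z*.15-z*.1,R); print(env.sense()["joint_positions"],env.sense()["t"])
env.movel(p+Z*.104,R,rate=.12); s=env.sense(); print(s["joint_positions"],s["t"],s["ee_pos"]-p)
pic,_=cloud("side"); save(pic,"side3.png"); pic,_=cloud("scene"); save(pic,"scene3.png")
```

```text
y low [ 0.39  0.9  -0.17] aim [ 0.54 -0.1 ] clear 0.020107086825856834 tipdrop -0.0029945821561704338
[-0.91 -0.06  0.64  2.42  1.16  0.6   0.02] 12.825
[-0.6   0.39  0.54  2.4   2.02  0.29 -0.89] 14.125 [-0.  -0.   0.1]
```

Run:
```python
import cv2
a=cv2.imread("pics/scene3.png")[140:300,100:300]; b=cv2.imread("pics/side3.png")[120:280,230:430]
cv2.imwrite("pics/c3.png",cv2.resize(cv2.hconcat([a,b]),(800,320)))
```

```text
(no output)
```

View pics/c3.png

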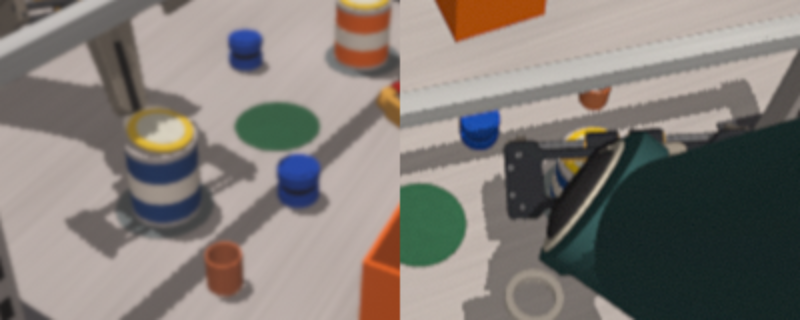

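The crop shows the fingertips at (130,108), just above the raised near side of the blue lid at (160,130). The gripper is clear of the bar, so I'll press.

```bash
python3 - <<'E'
from srch import *
R=pose(40,-35,-15); s=env.sense(); p=np.array(s["ee_pos"]); f0=s["wrist_force"]
p0=p-Z*.104; log=[]
for z in np.arange(.101,.072,-.0015):
    env.movel(p0+Z*z,R,rate=.03); s=env.sense(); f=s["wrist_force"]-f0
    log.append((round(z,4),round(s["ee_pos"][2]-p0[2],4),*np.round(f,1)))
    if f[2]>30: break
for l in log: print(*l)
print(s["t"],s["joint_positions"])
env.movel(p0+Z*.104,R,rate=.1); env.movel(p0+Z*.15-.1*R[:,2],R,rate=.15)
E
python3 lids.py 4 "(.563,-.092)"
```

```text
0.101 0.1011 -2.2 -0.2 0.1
0.0995 0.0995 -1.2 -1.2 -1.4
0.098 0.0979 -1.2 -0.8 0.3
0.0965 0.0964 -2.1 -0.4 -1.2
0.095 0.0949 -1.4 -0.1 -0.7
0.0935 0.0939 -4.4 0.6 4.3
0.092 0.0926 -5.7 0.1 7.2
0.0905 0.0912 -5.3 -0.0 7.7
0.089 0.0896 -5.9 1.1 7.5
0.0875 0.088 -6.1 0.2 8.3
0.086 0.0864 -5.2 -0.8 7.3
0.0845 0.0849 -6.7 0.5 6.7
0.083 0.0834 -7.7 -1.3 8.0
0.0815 0.0825 -11.7 2.1 15.9
0.08 0.0819 -16.0 4.4 25.6
0.0785 0.0813 -20.8 4.2 32.6
18.225 [-0.5   0.44  0.43  2.4   2.15  0.35 -1.04]
scene blue plane [0.0077 0.0044 0.083 ] 377 axis [ 0.5625 -0.0921] 837
scene orange plane [ 0.003  -0.0007  0.083 ] 164 axis [0.6156 0.2507] 554
side blue hidden
side orange plane [ 0.0033 -0.0013  0.0853] 599 axis [0.6163 0.2518] 450
19.975
```

Run:
```python
from srch import *
gs=[]
for c in ("scene","side"):
    im=cv2.imread(f"pics/{c}0.png").astype(int); P=np.load(c+"P.npy")
    m=(im[...,1]>im[...,2]+15)&(im[...,1]>im[...,0]+8)&(abs(P[...,2])<.012)&(np.hypot(P[...,0]-.593,P[...,1]-.072)<.07)
    q=P[m][:,:2]; lo,hi=np.percentile(q,[1,99],axis=0); gs.append((lo+hi)/2); print(c,m.sum(),gs[-1],hi-lo,q.mean(0))
g=np.mean(gs,0); np.save("green.npy",g)
R=pose(45,-40,0); z=R[:,2]; tin=np.array([.563,-.0917,0]); off=z*.019+Z*.047
env.reach(tin+off-z*.12,R); effector.release(); s=env.sense(); print(s["t"],s["joint_positions"],s["gripper_width"])
env.movel(tin+off,R,rate=.1); s=env.sense(); print(s["t"],s["joint_positions"],s["wrist_force"])
pic,_=cloud("scene"); save(pic,"scene5.png")
```

```text
scene 770 [0.59 0.07] [0.08 0.08] [0.59 0.07]
side 1495 [0.59 0.07] [0.09 0.09] [0.59 0.07]
22.3417 [-0.19  0.37 -0.23  2.42  1.66  0.76 -1.04] 0.0920478297312086
23.6917 [-0.07  0.63 -0.16  2.31  2.02  0.75 -1.25] [-0.32 -0.74 -0.64]
```

View pics/scene5.png

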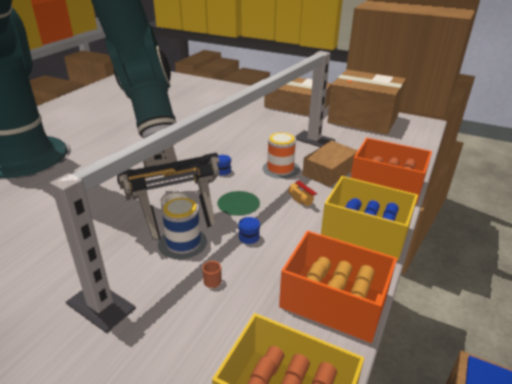

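The fingers straddle the blue tin at (181,222), with the gripper under and in front of the bar. The coupling at (249,230) is clear. I'll grip lightly and slide the tin.

```bash
python3 - <<'E'
from srch import *
np.set_printoptions(precision=4,suppress=True)
g=np.load("green.npy"); R=pose(45,-40,0); z=R[:,2]; off=z*.019+Z*.047
effector.grasp(6); s=env.sense(); print(g,s["gripper_width"],s["grasp_force"],s["wrist_force"])
p=np.array(s["ee_pos"]); d=np.array([*g,0])-[.563,-.0917,0]
for k in (.25,.5,.75,1):
    env.movel(p+k*d,R,rate=.06); s=env.sense(); print(s["t"],s["ee_pos"]-p-k*d,s["gripper_width"],s["wrist_force"])
E
python3 lids.py 6 "tuple(np.load('green.npy'))"
```

```text
[0.5939 0.0727] 0.06585886669301641 6.000131294131279 [-1.8881  0.2629  2.3992]
25.0917 [0.0003 0.0006 0.    ] 0.06579310982489664 [-0.3254 -1.0343  0.7689]
25.9417 [0.0002 0.0008 0.    ] 0.06587196364941952 [-0.0501 -0.1525  1.6872]
26.7917 [0.0002 0.0006 0.    ] 0.06589940476290733 [ 0.0143 -1.2148  0.7488]
27.6417 [0.0001 0.0004 0.    ] 0.06573084861231553 [ 0.4278 -1.7357  1.3845]
scene blue plane [-0.     -0.0013  0.083 ] 244 axis [0.5937 0.0726] 876
scene orange plane [-0.0019 -0.0018  0.0831] 164 axis [0.6156 0.2507] 546
side blue hidden
side orange plane [-0.0027 -0.002   0.0851] 590 axis [0.6163 0.2518] 289
27.7417
```

View pics/scene6.png

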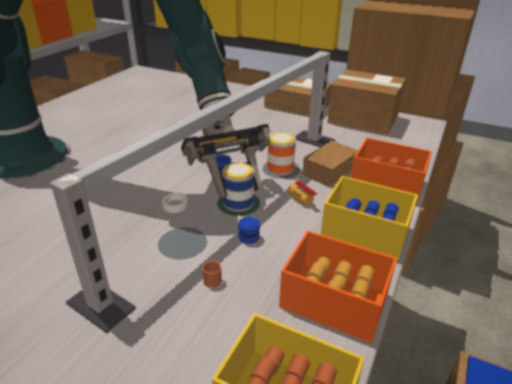

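The blue tin stands at (239,190), centred on the green disc. I'll release and back out along the approach axis.

```bash
python3 - <<'E'
from srch import *
effector.release(); s=env.sense(); p=np.array(s["ee_pos"]); R=np.array(s["tcp_rot"])
for b in (.13,.11,.09):
    try: env.movel(p-R[:,2]*b,rate=.1); print("back",b); break
    except env.PlanningError as e: print(e)
p=np.array(env.sense()["ee_pos"])
for q in (p+np.array([-.03,.05,.15]),p+np.array([0,0,.08])):
    try: env.movel(q,rate=.15); break
    except env.PlanningError as e: print(e)
print(env.sense()["ee_pos"],env.sense()["t"])
E
python3 lids.py 7 "tuple(np.load('green.npy'))"
```

```text
back 0.13
[0.5  0.17 0.27] 30.9667
scene blue plane [0.0006 0.0095 0.083 ] 253 axis [0.5939 0.0729] 672
scene orange plane [-0.0006 -0.0046  0.0831] 167 axis [0.6156 0.2507] 552
side blue plane [0.0131 0.0014 0.0851] 544 axis [0.5948 0.0738] 305
side orange plane [-0.1302  0.0723  0.0865] 32 axis [0.6155 0.2518] 3
31.0667
```

View pics/scene7.png

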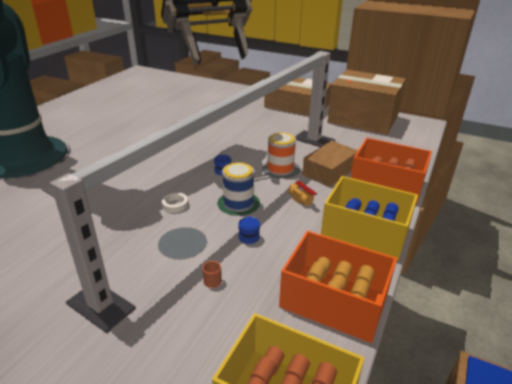

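The blue tin stands within the green disc at (239,188) with its lid closed. The orange tin and the other stock are where they were, and the gripper is clear of everything.

```bash
python3 -c "
from h import *
print(workorder.finish_job())"
```

```text
the job is handed in; nothing more can be done
None
```

I pressed both lids fully home with the tins in place, then slid the blue tin to within about 2 mm of the green disc's centre, left everything else where it was, and handed the job in at about 31 s of the 56 s limit.

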